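Turn the cup over onto the measuring glass and start the measurement

ROBOT

A 6-joint arm with a two-finger parallel gripper is mounted at the origin on the work surface. World frame = base frame: x ahead of the robot, y to its left, z up, the work surface at z = 0. Lengths are in m, angles in rad, forces in N, time in s.
With the tool pointing down it reaches from about 0.375 to 0.975 m from the base axis. Payload 3.8 kg.
Tool frame: the origin (TCP) lies at the very end of the fingers, on their centre line; the grasp point (between the pads) lies 19 mm behind it; z points along the fingers, y is the line along which they close (so a half turn about z gives the same grasp; the last joint's range is limited). The gripper opens to 85 mm and grips with 20 to 120 N. Pads are 22 mm wide; open, the fingers measure 114 mm over their backs; the gripper's body (76 mm by 85 mm) begins 54 mm behind the grasp point. The pads swing forward as they close: fully open they stand 13 mm farther back than shut.
Start: joints at [1.137, 0.264, 1.604, -0, 1.274, -0.037], TCP at [0.261, 0.623, 0.231] pointing down, gripper open.
Joint ranges: [-2.63, 2.63], [-0.94, 2.18], [0.31, 2.57], [-1.31, 4.45], [0, 2.66], [-2.55, 2.55]. Speed limits (rad/s): [2.57, 2.57, 3.14, 3.14, 3.14, 3.14].

INTERFACE

Orientations are given as a rotation vector (axis times angle).
In Python, from workcell import monitor, viewer, workorder gives the robot as it stands.
- The arm moves only by the tool jog_arm, never from a script. Its argument "commands" is a list of rows, each an object with "travel": the shift along the tool's x, y, z in mm, a list of three; "rot": the turn, a rotation vector about the tool's x, y, z in degrees, a list of three; "claw": the closure in counts, from 0 (fully open) to 255 (shut). A call has exactly 5 rows; each row shifts and turns the commanded pose from where the row before left it, along the tool's axes as they then stand; what a row does not reach is not made up. A row lasts 1/10 s, in which the tool goes at most 50 mm and 8.59 degrees, less where a joint would pass 70% of its speed; a pose out of reach is approached as far as the arm can. A call is refused whole if a number of a shift passes 50 or a number of a turn 8.59, either way. A call with a gripper value outside its range is refused whole. The fingers move at their own pace and stop on an object; "force" is the grip in N (left out, the last holds). Time passes only in rows, so rows that do not move let the fingers close, or fill a call up. It gives the time, the measured TCP pose, the force, the opening and the grip force at its end, in the units of the state.
- monitor.read_state(): the state, without advancing time (a new reading comes with each control period).
- viewer.read_camera(name): name is "scene" or "top" or "wrist"; returns a dict with "color" (420x560x3 uint8, blue, green, red), "camera_matrix" (3x3 intrinsics, pixels), "R" (3x3) and "t" (3): a world point X has camera coordinates R X + t. Camera axes: x right, y down, z forward; pixel columns grow to the right and rows downward; lengths in m; the calibration is good to about 2 mm. A picture is of the moment at which its call begins. There is no depth.
- workorder.finish_job(): hands the job in; it is judged then, once.
The state is a dict: "time": time; "q": joint angles; "joint_vel": joint speeds; "joint_torque": joint torques, N m; "tool_pos": TCP position; "tcp_rot": TCP orientation; "wrist_force": force on the tool from outside, world axes, zero at the start; "torque": the same for the moment, N m; "width": opening from 0.0 (shut) to 1.0 (fully open); "grip_force": force on a finger pad.
Only numpy, scipy, OpenCV 4.12 (cv2) and the standard library are available. Lean on these libraries where they do the work, as an engineer would, in place of code of your own. Each camera call takes 0.05 s, during which the arm holds its last target. There are 200 camera calls.

TASK

The tall aluminium cup stands mouth-down on the rubber mat. Turn it over without dropping it or letting it topple, stand it mouth-up on the measuring stage with its eight-sided foot wholly inside the engraved ring, and let go of it; only then press the round button on the console fully down and let it come up. Leave the short cup, the tape roll, the gauge block and the brush where they are.

Things in the scene. Friction and masses are not known exactly. Their poses are not given: they have to be found in the camera images.
- cup: Tall aluminium cup, 76 mm high, about 0.2 kg. Solid eight-sided foot 16 mm high, 56 mm across flats; flats face its own +x, -x and every 45 deg. Above it a round wall 56 mm outside, 4 mm thick: laid on its side, a flat down, it lies level, axis 28 mm up, without rolling. Origin: centre of the foot's underside. z: foot to mouth (down at the start). Centre of mass about 26 mm along z.
- cup_mouth (a point): Centre of the cup's mouth, 76 mm along the cup's z axis from its origin; same axes as the cup.
- mat: Black rubber mat, 260 mm (its x) by 200 mm (its y), 3 mm thick, fixed to the table; origin at the centre of its underside. The cup starts somewhere on it; nothing else is on it, so it is free for laying the cup down.
- stage: Black low measuring stage, 170 by 170 mm and 30 mm high, fixed, with a flat pale 140 mm glass on top. Origin at the centre of its underside.
- ring_centre (a point): Centre of the engraved ring (92 mm in diameter) on the stage's glass, on the surface, 30 mm above the table; z up.
- console: Grey console box, fixed, 100 mm (its x) by 66 mm (its y) by 22 mm high, one round push button on its middle. Origin at the centre of its underside.
- measure_top (a point): Centre of the top face of the console's button (32 mm in diameter); moves with it. The button moves straight down.
- measure (a joint): Travel of the button: 0 up, 0.006 m fully down; a spring returns it, about 4 N when fully down.
- short_cup: Bystander: a cup like the tall one but 38 mm high, standing mouth-up beyond the console. Origin under its centre.
- tape: Bystander: yellow roll of tape lying flat, 72 mm in diameter, 18 mm high. Origin under its centre.
- gauge_block: Bystander: steel gauge block, 35 by 9 by 30 mm high. Origin under its centre.
- brush: Bystander: hand brush lying flat at the back of the work area.
Not all that is in view belongs to the job. Leave any blue or purple look-alike of the cup alone.

How it is judged:
On the way, in this order (a step that is already met when the one before it is completed fails the run):
1. the cup stands mouth-up on the glass with its foot inside the ring, released (horizontal distance between cup and ring_centre below 0.016 m and z of cup in the frame of ring_centre below 0.003 m and z of cup_mouth in the frame of ring_centre above 0.073 m and angle between cup's own z axis and vertical below 0.06 rad and contact force between the fingers and cup below 0.1 N), for 0.3 s.
2. the button is pressed fully down (value of joint measure above 0.0048 m), for 0.04 s.
3. the button is let up again (value of joint measure below 0.002 m), for 0.1 s.
At the end, for the whole second after the job is handed in: The cup stands still and upright (within 0.06 rad), mouth up, on the stage's glass, its axis within 16 mm of the ring's centre, and the button has been pressed fully (at least 4.8 of 6 mm) after the cup was released there, and is up again (horizontal distance between cup and ring_centre below 0.016 m and z of cup in the frame of ring_centre below 0.003 m and angle between cup's own z axis and vertical below 0.06 rad and z of cup_mouth in the frame of ring_centre above 0.073 m and linear speed of cup below 0.01 m/s and value of joint measure below 0.002 m); the robot touches nothing.
It fails at once if the button is pressed while the cup is not standing mouth-up in the ring (value of joint measure above 0.003 m and (horizontal distance between cup and ring_centre above 0.016 m or angle between cup's own z axis and vertical above 0.1 rad)).
It fails at once if the cup is dropped or topples (moves faster than 0.45 m/s while not held) (linear speed of cup above 0.45 m/s and contact force between the fingers and cup below 0.05 N).
It fails at once if a bystander is moved by more than 20 mm (distance of any of short_cup, tape, gauge_block, brush from where it was at the start of the episode above 0.02 m).
It also fails if it takes over 72 s, if anything falls off the work surface, if the arm or the gripper's body presses on something with over 40 N, if the wrist force passes 120 N, or if a joint passes its speed limit or range.

## Working session

There is one attempt and no reset: what is moved stays moved. The work goes in short steps, Python scripts to look and compute and a tool call to move; the robot and the scene stay as the last step left them, time stands still between calls to the robot, and variables do not carry over. Pictures are saved under pics/ and viewed, at most 14 in all, crops included, and the job is handed in when it is done.

Besides the shell and the picture viewer there is one more tool, called after "Call:" by a JSON object that holds its "op" and its "data", one argument or row to a line. jog_arm: Moves the arm, as the interface text tells. Its arguments: {"type":"object","properties":{"commands":{"type":"array","items":{"type":"object","properties":{"travel":{"type":"array","items":{"type":"number"}},"rot":{"type":"array","items":{"type":"number"}},"claw":{"type":"number"}}}},"force":{"type":"number"}},"required":["commands"]}

```bash
mkdir -p pics; cat > h.py <<'E'
from workcell import monitor, viewer, workorder
import numpy as np, cv2, json
from scipy.spatial.transform import Rotation as Rn
def snap(name,fn):
    c=viewer.read_camera(name); cv2.imwrite('pics/'+fn+'.png',c['color'])
    np.savez('pics/'+fn+'.npz',K=c['camera_matrix'],R=c['R'],t=c['t']); return c
def ray(fn,u,v,z):
    d=np.load('pics/'+fn+'.npz'); K,R,t=d['K'],d['R'],np.ravel(d['t'])
    o=-R.T@t; r=R.T@np.linalg.inv(K)@np.array([u,v,1.]); return o+r*(z-o[2])/r[2]
def proj(fn,X):
    d=np.load('pics/'+fn+'.npz'); p=d['K']@(d['R']@np.array(X,float)+np.ravel(d['t'])); return p[:2]/p[2]
E
python3 - <<'E'
from h import *
for n in ('top','scene'):
    c=snap(n,n+'0'); print(n,-c['R'].T@np.ravel(c['t']),c['R'].round(2).tolist())
a=cv2.imread('pics/top0.png')
cv2.imwrite('pics/top0b.png',cv2.resize(a,(800,600),interpolation=cv2.INTER_CUBIC))
s=monitor.read_state();print({k:np.round(v,3).tolist() for k,v in s.items()})
E
```

```text
top [ 0.41322599 -0.10327844  1.12149956] [[0.01, -1.0, -0.0], [-0.99, -0.01, -0.14], [0.14, 0.0, -0.99]]
scene [1.28359893 0.02237111 0.64280634] [[-0.18, 0.98, 0.01], [0.58, 0.11, -0.81], [-0.8, -0.14, -0.59]]
{'time': 0.1, 'q': [1.137, 0.265, 1.605, -0.0, 1.274, -0.037], 'joint_vel': [-0.001, -0.0, -0.002, 0.001, 0.002, -0.002], 'joint_torque': [0.001, -51.671, -36.859, 0.0, 0.006, 0.0], 'tool_pos': [0.261, 0.622, 0.23], 'tcp_rot': [-0.619, -3.08, 0.003], 'wrist_force': [-1.252, -0.369, 0.779], 'torque': [-0.046, 0.011, 0.047], 'grip_force': 0.0, 'width': 1.0}
```

View pics/top0b.png

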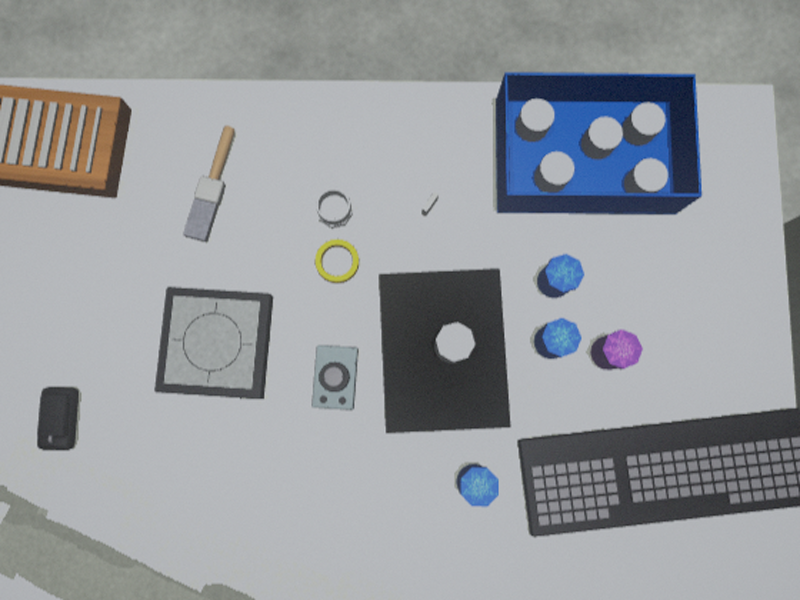

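View pics/scene0.png

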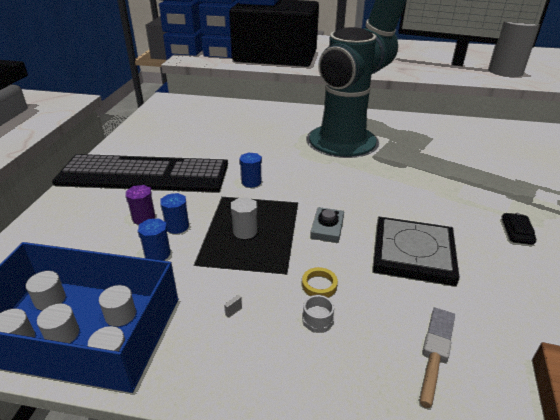

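The top view, scaled to 800x600, shows the cup's foot at (455,342), the ring at (212,342), the button at (334,376), the tape at (337,260), the short cup at (334,208) and the block at (430,204). The mat is free on its far and near sides.

```bash
python3 - <<'E'
from h import *
f=560/800
P=lambda u,v,z: ray('top0',(u+.5)*f-.5,(v+.5)*f-.5,z).round(4)
for n,u,v,z in [('cup',455,342,.079),('ring',212,342,.03),('button',334,376,.035),('tape',337,260,.018),('short',334,208,.038),('block',430,204,.03),('mat TL',379,276,.003),('mat TR',499,269,.003),('mat BR',510,426,.003),('mat BL',386,432,.003),('blue1',564,273,.07),('blue2',561,337,.07),('blue3',478,485,.07),('con TL',316,346,.022),('con TR',357,347,.022),('con BR',353,409,.022),('con BL',312,407,.022),
 ('st TL',166,289,.03),('st TR',271,293,.03),('st BR',264,397,.03),('st BL',156,390,.03)]: print(n,P(u,v,z))
a=cv2.imread('pics/top0.png'); g=cv2.cvtColor(a,cv2.COLOR_BGR2GRAY)
x0,y0=300,220; m=(g[y0:y0+40,x0:x0+40]>150).astype(np.uint8)
c=max(cv2.findContours(m,0,cv2.CHAIN_APPROX_NONE)[0],key=cv2.contourArea)[:,0,:]+[x0,y0]
W=np.array([ray('top0',u,v,.079)[:2] for u,v in c]); hull=W
print('cup bbox',W.min(0),W.max(0))
best=[]
for d in np.arange(0,45,3):
    w=[]
    for k in range(4):
        t=np.radians(d+45*k); p=W@[np.cos(t),np.sin(t)]; w.append(np.ptp(p)*1000)
    best.append((d,np.round(w,1).tolist(),round(sum(w),1)))
print(*best,sep='\n')
crop=cv2.resize(a[185:290,215:345],None,fx=6,fy=5.6,interpolation=cv2.INTER_CUBIC); cv2.imwrite('pics/crop1.png',crop[:600,:800])
E
```

```text
cup [ 0.5139 -0.1926  0.079 ]
ring [0.5148 0.1893 0.03  ]
button [ 0.4627 -0.0063  0.035 ]
tape [ 0.6523 -0.0054  0.018 ]
short [ 7.34e-01 -5.00e-04  3.80e-02]
block [ 0.7446 -0.1565  0.03  ]
mat TL [ 0.6293 -0.074   0.003 ]
mat TR [ 0.643  -0.2721  0.003 ]
mat BR [ 0.3873 -0.2868  0.003 ]
mat BL [ 0.3758 -0.0886  0.003 ]
blue1 [ 0.6239 -0.3627  0.07  ]
blue2 [ 0.5241 -0.3557  0.07  ]
blue3 [ 0.3018 -0.2271  0.07  ]
con TL [0.5108 0.0247 0.022 ]
con TR [ 0.5098 -0.0409  0.022 ]
con BR [ 0.4116 -0.0363  0.022 ]
con BL [0.4141 0.0285 0.022 ]
st TL [0.5995 0.2673 0.03  ]
st TR [0.5946 0.0983 0.03  ]
st BR [0.4289 0.1034 0.03  ]
st BL [0.4381 0.2739 0.03  ]
cup bbox [ 0.48621515 -0.22005758] [ 0.54287382 -0.16370709]
(np.int64(0), [56.7, 58.0, 56.4, 57.2], np.float64(228.2))
(np.int64(3), [56.6, 57.6, 56.3, 57.0], np.float64(227.5))
(np.int64(6), [56.4, 57.1, 56.1, 56.7], np.float64(226.3))
(np.int64(9), [56.2, 56.4, 55.7, 56.3], np.float64(224.5))
(np.int64(12), [55.7, 55.5, 55.2, 55.7], np.float64(222.2))
(np.int64(15), [55.2, 54.8, 54.9, 55.4], np.float64(220.3))
(np.int64(18), [55.3, 55.0, 55.0, 55.6], np.float64(220.9))
(np.int64(21), [56.0, 55.6, 55.7, 56.2], np.float64(223.5))
(np.int64(24), [56.6, 56.3, 56.2, 56.8], np.float64(225.9))
(np.int64(27), [57.1, 56.7, 56.6, 57.3], np.float64(227.7))
(np.int64(30), [57.6, 57.0, 57.1, 57.6], np.float64(229.3))
(np.int64(33), [58.0, 57.2, 57.4, 57.7], np.float64(230.4))
(np.int64(36), [58.3, 57.2, 57.6, 57.7], np.float64(230.7))
(np.int64(39), [58.3, 57.1, 57.6, 57.5], np.float64(230.5))
(np.int64(42), [58.3, 56.8, 57.5, 57.2], np.float64(229.6))
```

View pics/crop1.png

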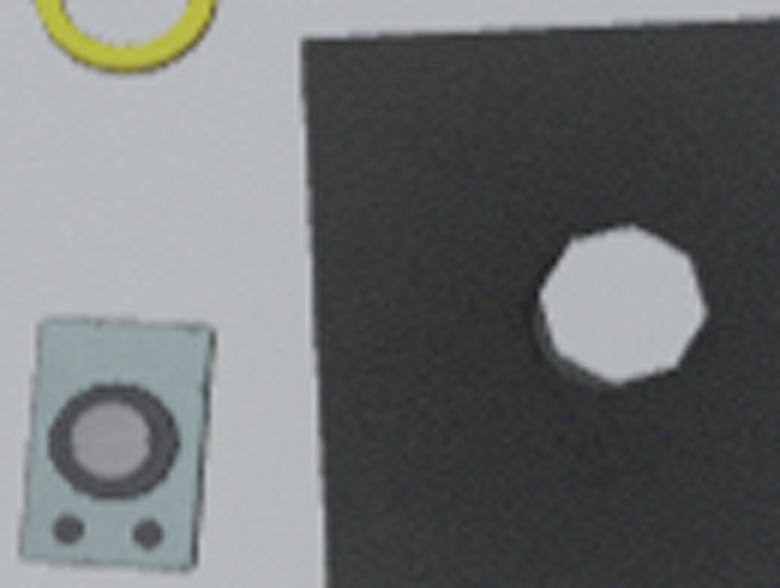

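Call:
{"op": "jog_arm", "data": {
  "commands": [
    {"travel": [-28.2,-32.7,0],"rot": [0,0,0],"claw": 0},
    {"travel": [-28.2,-32.7,0],"rot": [0,0,0],"claw": 0},
    {"travel": [-28.2,-32.7,0],"rot": [0,0,0],"claw": 0},
    {"travel": [-28.2,-32.7,0],"rot": [0,0,0],"claw": 0},
    {"travel": [-28.2,-32.7,0],"rot": [0,0,0],"claw": 0}
  ],
  "force": 60
}}

```text
time: 0.6
tool_pos: [0.3277, 0.4154, 0.2306]
tcp_rot: [-0.618, -3.08, 0.001]
wrist_force: [0.2, -0.8, 1.1]
width: 0.999
grip_force: 0.0
```

Call:
{"op": "jog_arm", "data": {
  "commands": [
    {"travel": [-28.2,-32.7,0],"rot": [0,0,0],"claw": 0},
    {"travel": [-28.2,-32.7,0],"rot": [0,0,0],"claw": 0},
    {"travel": [-28.2,-32.7,0],"rot": [0,0,0],"claw": 0},
    {"travel": [-28.2,-32.7,0],"rot": [0,0,0],"claw": 0},
    {"travel": [-28.2,-32.7,0],"rot": [0,0,0],"claw": 0}
  ]
}}

```text
time: 1.1
tool_pos: [0.3944, 0.2102, 0.231]
tcp_rot: [-0.618, -3.08, 0.0]
wrist_force: [1.0, 0.1, 0.8]
width: 1.0
grip_force: 0.0
```

Call:
{"op": "jog_arm", "data": {
  "commands": [
    {"travel": [-28.2,-32.7,0],"rot": [0,0,0],"claw": 0},
    {"travel": [-28.2,-32.7,0],"rot": [0,0,0],"claw": 0},
    {"travel": [-28.2,-32.7,0],"rot": [0,0,0],"claw": 0},
    {"travel": [-28.2,-32.7,0],"rot": [0,0,0],"claw": 0},
    {"travel": [-28.2,-32.7,0],"rot": [0,0,0],"claw": 0}
  ]
}}

```text
time: 1.6
tool_pos: [0.4613, 0.0049, 0.231]
tcp_rot: [-0.619, -3.08, -0.0]
wrist_force: [0.2, 0.6, -0.3]
width: 1.001
grip_force: 0.0
```

Call:
{"op": "jog_arm", "data": {
  "commands": [
    {"travel": [-28.2,-32.7,0],"rot": [0,0,0],"claw": 0},
    {"travel": [-28.2,-32.7,0],"rot": [0,0,0],"claw": 0},
    {"travel": [-28.2,-32.7,0],"rot": [0,0,0],"claw": 0},
    {"travel": [-28.2,-32.7,0],"rot": [0,0,0],"claw": 0},
    {"travel": [-28.2,-32.7,0],"rot": [0,0,0],"claw": 0}
  ]
}}

```text
time: 2.1
tool_pos: [0.5282, -0.2003, 0.2308]
tcp_rot: [-0.62, -3.079, -0.001]
wrist_force: [0.2, 0.7, -0.2]
width: 0.999
grip_force: 0.0
```

Call:
{"op": "jog_arm", "data": {
  "commands": [
    {"travel": [0,0,0],"rot": [0,0,6.7],"claw": 0},
    {"travel": [0,0,0],"rot": [0,-8.5,0],"claw": 0},
    {"travel": [0,0,0],"rot": [0,-8.5,0],"claw": 0},
    {"travel": [0,0,0],"rot": [0,-8.5,0],"claw": 0},
    {"travel": [0,0,0],"rot": [0,0,0],"claw": 0}
  ]
}}

```text
time: 2.6
tool_pos: [0.521, -0.1954, 0.224]
tcp_rot: [0.689, 2.629, -0.154]
wrist_force: [-0.5, 1.1, -1.1]
width: 1.001
grip_force: 0.0
```

```bash
cat >> h.py <<'E'
def st():
    s=monitor.read_state(); M=Rn.from_rotvec(s['tcp_rot']).as_matrix(); p=np.array(s['tool_pos'])
    print('t',s['time'],'q',np.round(s['q'],3).tolist(),'p',p.round(4),'F',np.round(s['wrist_force'],1),'w',s['width'],'g',s['grip_force'])
    print('tool axes x,y,z',M.T.round(3).tolist()); return p,M
def togo(target,p,M): print('togo tool mm',(M.T@(np.array(target)-p)*1000).round(1))
E
python3 - <<'E'
from h import *
p,M=st()
z=M[:,2]; togo(np.array([.5143,-.192,.053])+.021*z,p,M)
E
```

```text
t 2.6 q [-0.363, -0.223, 2.175, -0.093, 0.763, -1.368] p [ 0.521  -0.1954  0.224 ] F [-0.5  1.1 -1.1] w 1.0011262768869935 g 0.0
tool axes x,y,z [[-0.791, 0.445, -0.421], [0.491, 0.871, -0.002], [0.366, -0.208, -0.907]]
togo tool mm [ 78.7  -0.  172.9]
```

Call:
{"op": "jog_arm", "data": {
  "commands": [
    {"travel": [0,0,0],"rot": [0,-7,0],"claw": 0},
    {"travel": [0,0,0],"rot": [0,-7,0],"claw": 0},
    {"travel": [0,0,0],"rot": [0,-6,0],"claw": 0},
    {"travel": [0,0,0],"rot": [0,0,0],"claw": 0},
    {"travel": [0,0,0],"rot": [0,0,0],"claw": 0}
  ]
}}

```text
time: 3.1
tool_pos: [0.5291, -0.1991, 0.2322]
tcp_rot: [0.601, 2.286, -0.252]
wrist_force: [0.3, 1.1, 0.6]
width: 1.002
grip_force: 0.0
```

```bash
python3 - <<'E'
from h import *
p,M=st()
z=M[:,2]; togo(np.array([.5143,-.192,.053])+.021*z,p,M)
togo(np.array([.5143,-.192,.133])+.021*z,p,M)
snap('wrist','w1')
E
```

```text
t 3.1 q [-0.319, -0.368, 2.4, -0.41, 0.355, -1.046] p [ 0.5291 -0.1991  0.2322] F [0.3 1.1 0.6] w 1.0024875087604002 g 0.0
tool axes x,y,z [[-0.612, 0.345, -0.712], [0.492, 0.871, -0.001], [0.619, -0.35, -0.703]]
togo tool mm [139.   -0.9 135.2]
togo tool mm [82.1 -1.  79. ]
```

View pics/w1.png

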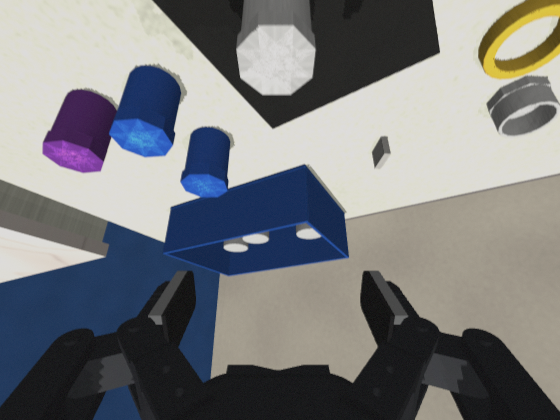

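The wrist view shows the cup's foot at about (276,66), in line with the middle between the fingers (about 278).

Call:
{"op": "jog_arm", "data": {
  "commands": [
    {"travel": [0,0,0],"rot": [0,5,0],"claw": 0},
    {"travel": [0,0,0],"rot": [0,5,0],"claw": 0},
    {"travel": [0,0,0],"rot": [0,0,0],"claw": 0},
    {"travel": [0,0,0],"rot": [0,0,0],"claw": 0},
    {"travel": [0,0,0],"rot": [0,0,0],"claw": 0}
  ]
}}

```text
time: 3.65
tool_pos: [0.5282, -0.1987, 0.2308]
tcp_rot: [0.644, 2.452, -0.206]
wrist_force: [0.5, 0.1, -0.1]
width: 1.0
grip_force: 0.0
```

```bash
python3 - <<'E'
from h import *
print('foot from wrist cam',ray('w1',276,66,.079), proj('w1',[.5143,-.192,.079]))
p,M=st()
z=M[:,2]; togo(np.array([.5143,-.192,.053])+.021*z,p,M)
togo(np.array([.5143,-.192,.133])+.021*z,p,M)
E
```

```text
foot from wrist cam [ 0.5156747  -0.19454322  0.079     ] [278.07616022  63.01943202]
t 3.65 q [-0.343, -0.305, 2.284, -0.188, 0.558, -1.271] p [ 0.5282 -0.1987  0.2308] F [ 0.5  0.1 -0.1] w 0.9997962472451594 g 0.0
tool axes x,y,z [[-0.709, 0.4, -0.58], [0.492, 0.871, -0.0], [0.505, -0.286, -0.814]]
togo tool mm [115.7  -0.9 156.9]
togo tool mm [69.3 -0.9 91.7]
```

Call:
{"op": "jog_arm", "data": {
  "commands": [
    {"travel": [14,0,18],"rot": [0,0,0],"claw": 0},
    {"travel": [14,0,18],"rot": [0,0,0],"claw": 0},
    {"travel": [14,0,18],"rot": [0,0,0],"claw": 0},
    {"travel": [14,0,18],"rot": [0,0,0],"claw": 0},
    {"travel": [14,-1,18],"rot": [0,0,0],"claw": 0}
  ]
}}

```text
time: 4.15
tool_pos: [0.5227, -0.1964, 0.1158]
tcp_rot: [0.643, 2.452, -0.206]
wrist_force: [-0.0, -0.7, -0.8]
width: 1.002
grip_force: 0.0
```

Call:
{"op": "jog_arm", "data": {
  "commands": [
    {"travel": [9,0,13],"rot": [0,0,0],"claw": 0},
    {"travel": [9,0,13],"rot": [0,0,0],"claw": 0},
    {"travel": [9,0,13],"rot": [0,0,0],"claw": 0},
    {"travel": [9,0,13],"rot": [0,0,0],"claw": 0},
    {"travel": [9,0,13],"rot": [0,0,0],"claw": 0}
  ]
}}

```text
time: 4.65
tool_pos: [0.5234, -0.1971, 0.039]
tcp_rot: [0.644, 2.453, -0.206]
wrist_force: [0.1, -0.9, 0.6]
width: 0.999
grip_force: 0.0
```

```bash
python3 - <<'E'
from h import *
p,M=st()
z=M[:,2]; togo(np.array([.515,-.193,.053])+.021*z,p,M)
snap('wrist','w2')
E
```

```text
t 4.65 q [-0.344, 0.012, 2.451, -0.969, 0.119, -0.466] p [ 0.5234 -0.1971  0.039 ] F [ 0.1 -0.9  0.6] w 0.9992830167218433 g 0.0
tool axes x,y,z [[-0.71, 0.4, -0.58], [0.491, 0.871, -0.0], [0.505, -0.285, -0.815]]
togo tool mm [-0.5 -0.6  4.2]
```

View pics/w2.png

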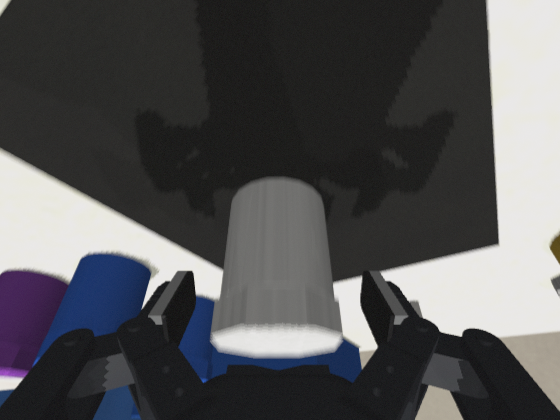

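The wrist view shows the cup centred between the open fingers (columns 212 to 342, fingers at 190 and 365).

Call:
{"op": "jog_arm", "data": {
  "commands": [
    {"travel": [0,0,4],"rot": [0,0,0],"claw": 0},
    {"travel": [0,0,0],"rot": [0,0,0],"claw": 255},
    {"travel": [0,0,0],"rot": [0,0,0],"claw": 255},
    {"travel": [0,0,0],"rot": [0,0,0],"claw": 255},
    {"travel": [0,0,0],"rot": [0,0,0],"claw": 255}
  ],
  "force": 60
}}

```text
time: 5.2
tool_pos: [0.5266, -0.1992, 0.0378]
tcp_rot: [0.644, 2.45, -0.207]
wrist_force: [-1.8, 1.5, 1.9]
width: 0.649
grip_force: 64.0
```

Call:
{"op": "jog_arm", "data": {
  "commands": [
    {"travel": [0,0,0],"rot": [0,0,0],"claw": 255},
    {"travel": [0,0,0],"rot": [0,0,0],"claw": 255},
    {"travel": [0,0,0],"rot": [0,0,0],"claw": 255},
    {"travel": [0,0,0],"rot": [0,0,0],"claw": 255},
    {"travel": [-3,0,-4],"rot": [0,0,0],"claw": 255}
  ]
}}

```text
time: 5.7
tool_pos: [0.5257, -0.199, 0.0414]
tcp_rot: [0.644, 2.453, -0.208]
wrist_force: [-0.8, 0.3, -2.5]
width: 0.65
grip_force: 64.0
```

```bash
python3 -c "
from h import *
st()"
```

```text
t 5.7 q [-0.345, 0.012, 2.444, -0.925, 0.124, -0.512] p [ 0.5257 -0.199   0.0414] F [-0.8  0.3 -2.5] w 0.6502473141269376 g 64.02946780901402
tool axes x,y,z [[-0.71, 0.4, -0.579], [0.492, 0.871, -0.002], [0.504, -0.286, -0.815]]
```

Call:
{"op": "jog_arm", "data": {
  "commands": [
    {"travel": [-11.6,0,-16.3],"rot": [0,0,0],"claw": 255},
    {"travel": [-11.6,0,-16.3],"rot": [0,0,0],"claw": 255},
    {"travel": [-11.6,0,-16.3],"rot": [0,0,0],"claw": 255},
    {"travel": [-11.6,0,-16.3],"rot": [0,0,0],"claw": 255},
    {"travel": [-11.6,0,-16.3],"rot": [0,0,0],"claw": 255}
  ]
}}

```text
time: 6.2
tool_pos: [0.5255, -0.1991, 0.1381]
tcp_rot: [0.646, 2.453, -0.209]
wrist_force: [0.7, -0.5, -3.3]
width: 0.647
grip_force: 64.1
```

Call:
{"op": "jog_arm", "data": {
  "commands": [
    {"travel": [0,0,0],"rot": [0,6,0],"claw": 255},
    {"travel": [0,0,0],"rot": [0,6,0],"claw": 255},
    {"travel": [0,0,0],"rot": [0,6,0],"claw": 255},
    {"travel": [0,0,0],"rot": [0,6,0],"claw": 255},
    {"travel": [0,0,0],"rot": [0,6,0],"claw": 255}
  ]
}}

```text
time: 6.7
tool_pos: [0.5264, -0.1993, 0.1385]
tcp_rot: [0.777, 2.951, -0.038]
wrist_force: [0.9, -0.6, -2.7]
width: 0.646
grip_force: 64.2
```

Call:
{"op": "jog_arm", "data": {
  "commands": [
    {"travel": [0,0,0],"rot": [0,6,0],"claw": 255},
    {"travel": [0,0,0],"rot": [0,6,0],"claw": 255},
    {"travel": [0,0,0],"rot": [0,6,0],"claw": 255},
    {"travel": [0,0,0],"rot": [0,6,0],"claw": 255},
    {"travel": [0,0,0],"rot": [0,6,0],"claw": 255}
  ]
}}

```text
time: 7.2
tool_pos: [0.5271, -0.1998, 0.1382]
tcp_rot: [-0.694, -2.632, -0.149]
wrist_force: [0.4, -0.2, -2.3]
width: 0.646
grip_force: 64.2
```

Call:
{"op": "jog_arm", "data": {
  "commands": [
    {"travel": [0,0,0],"rot": [0,6,0],"claw": 255},
    {"travel": [0,0,0],"rot": [0,6,0],"claw": 255},
    {"travel": [0,0,0],"rot": [0,6,0],"claw": 255},
    {"travel": [0,0,0],"rot": [0,6,0],"claw": 255},
    {"travel": [0,0,0],"rot": [0,6,0],"claw": 255}
  ]
}}

```text
time: 7.7
tool_pos: [0.5273, -0.1999, 0.1375]
tcp_rot: [-0.562, -2.131, -0.288]
wrist_force: [-0.2, -0.4, -3.0]
width: 0.65
grip_force: 64.2
```

```bash
python3 - <<'E'
from h import *
p,M=st()
M0=np.array([[-0.71, 0.4, -0.579], [0.492, 0.871, -0.002], [0.504, -0.286, -0.815]]).T
p0=np.array([.5266,-.1992,.0378])
zc=M@M0.T@[0,0,-1]; off=M@M0.T@(np.array([.515,-.193,.079])-p0)
print('cup z axis',zc,'origin',p+off,'mouth',p+off+.076*zc)
snap('scene','s2')
E
```

```text
t 7.7 q [-0.443, 0.764, 1.327, 0.064, 2.001, -1.501] p [ 0.5273 -0.1999  0.1375] F [-0.2 -0.4 -3. ] w 0.6502205809939132 g 64.22800084459595
tool axes x,y,z [[-0.504, 0.287, 0.815], [0.493, 0.87, -0.001], [-0.709, 0.401, -0.58]]
cup z axis [-8.68878676e-01  4.94489206e-01 -5.20628153e-04] origin [ 0.56291531 -0.22049825  0.15066492] mouth [ 0.49688053 -0.18291707  0.15062535]
```

View pics/s2.png

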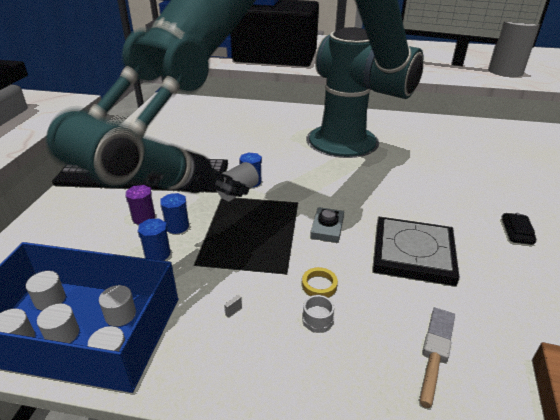

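The cup is held level, mouth towards the base, with the wrist beyond it near the blue box. I'll check that clearance before lowering.

```bash
python3 - <<'E'
from h import *
f=.7
for z in (.06,.1): print(z,ray('scene0',177,294,z),ray('top0',498*f,212*f,z))
print('wrist ball', [ray('s2',95,150,z).round(3).tolist() for z in (.25,.3,.35)])
p,M=st(); togo(p+[0,.045,-.115],p,M)
for b in (.15,.2,.25): print(b,p+[0,.045,-.115]-b*M[:,2])
E
```

```text
0.06 [ 0.78158913 -0.24917047  0.06      ] [ 0.72305208 -0.26328414  0.06      ]
0.1 [ 0.81604378 -0.23053364  0.1       ] [ 0.71137704 -0.25725472  0.1       ]
wrist ball [[0.633, -0.44, 0.25], [0.716, -0.381, 0.3], [0.799, -0.323, 0.35]]
t 7.75 q [-0.443, 0.773, 1.327, 0.064, 2.002, -1.501] p [ 0.5262 -0.1996  0.1328] F [-0.  -1.2 -5.7] w 0.6494027220726679 g 64.14730198681355
tool axes x,y,z [[-0.496, 0.283, 0.821], [0.493, 0.87, -0.002], [-0.714, 0.404, -0.572]]
togo tool mm [-81.6  39.4  83.9]
0.15 [ 0.63334888 -0.21519835  0.10354951]
0.2 [ 0.6690641  -0.23538489  0.13213144]
0.25 [ 0.70477932 -0.25557144  0.16071336]
```

Call:
{"op": "jog_arm", "data": {
  "commands": [
    {"travel": [0,0,0],"rot": [4.2,0,-3.0],"claw": 255},
    {"travel": [0,0,0],"rot": [4.2,0,-3.0],"claw": 255},
    {"travel": [0,0,0],"rot": [4.2,0,-3.0],"claw": 255},
    {"travel": [0,0,0],"rot": [0,0,0],"claw": 255},
    {"travel": [0,0,0],"rot": [0,0,0],"claw": 255}
  ]
}}

```text
time: 8.25
tool_pos: [0.5268, -0.1991, 0.1381]
tcp_rot: [-0.27, -2.179, -0.136]
wrist_force: [-0.3, -0.5, -1.8]
width: 0.65
grip_force: 64.3
```

```bash
cat >> h.py <<'E'
def cup(p,M):
    M0=np.array([[-0.71, 0.4, -0.579], [0.492, 0.871, -0.002], [0.504, -0.286, -0.815]]).T
    p0=np.array([.5266,-.1992,.0378])
    zc=M@M0.T@[0,0,-1]; o=p+M@M0.T@(np.array([.515,-.193,.079])-p0)
    print('cup z',zc.round(3),'o',o.round(4),'mouth',(o+.076*zc).round(4)); return o,zc
E
python3 - <<'E'
from h import *
p,M=st(); o,zc=cup(p,M); c=o+.038*zc
print(c); togo(p+[.53,-.13,.055]-c,p,M); togo(p+[.53,-.13,.033]-c,p,M)
E
```

```text
t 8.25 q [-0.352, 0.761, 1.328, -0.096, 1.997, -1.671] p [ 0.5268 -0.1991  0.1381] F [-0.3 -0.5 -1.8] w 0.6495305288673361 g 64.29814911447465
tool axes x,y,z [[-0.564, 0.143, 0.813], [0.243, 0.97, -0.002], [-0.789, 0.197, -0.582]]
cup z [-0.969  0.245 -0.004] o [ 0.5666 -0.2095  0.1514] mouth [ 0.4929 -0.1909  0.1511]
[ 0.52976323 -0.20019285  0.15125277]
togo tool mm [-68.3  68.4  69.6]
togo tool mm [-86.2  68.4  82.5]
```

Call:
{"op": "jog_arm", "data": {
  "commands": [
    {"travel": [-13.7,13.7,13.9],"rot": [0,0,0],"claw": 255},
    {"travel": [-13.7,13.7,13.9],"rot": [0,0,0],"claw": 255},
    {"travel": [-13.7,13.7,13.9],"rot": [0,0,0],"claw": 255},
    {"travel": [-13.7,13.7,13.9],"rot": [0,0,0],"claw": 255},
    {"travel": [-13.7,13.7,13.9],"rot": [0,0,0],"claw": 255}
  ]
}}

```text
time: 8.75
tool_pos: [0.5262, -0.1277, 0.0398]
tcp_rot: [-0.269, -2.176, -0.136]
wrist_force: [-0.3, 0.4, -3.1]
width: 0.648
grip_force: 64.3
```

Call:
{"op": "jog_arm", "data": {
  "commands": [
    {"travel": [-6,0,4.3],"rot": [0,0,0],"claw": 255},
    {"travel": [-6,0,4.3],"rot": [0,0,0],"claw": 255},
    {"travel": [-6,0,4.3],"rot": [0,0,0],"claw": 255},
    {"travel": [0,0,0],"rot": [0,0,0],"claw": 255},
    {"travel": [0,0,0],"rot": [0,0,0],"claw": 255}
  ]
}}

```text
time: 9.25
tool_pos: [0.5273, -0.13, 0.0205]
tcp_rot: [-0.27, -2.179, -0.136]
wrist_force: [-0.1, -0.0, -1.5]
width: 0.648
grip_force: 64.4
```

```bash
python3 - <<'E'
from h import *
p,M=st(); o,zc=cup(p,M); c=o+.038*zc
print(c); togo(p+[.53,-.13,.031]-c,p,M)
E
```

```text
t 9.25 q [-0.273, 0.864, 1.396, -0.024, 1.831, -1.591] p [ 0.5273 -0.13    0.0205] F [-0.1 -0.  -1.5] w 0.6483921405799811 g 64.35339160845615
tool axes x,y,z [[-0.564, 0.143, 0.813], [0.243, 0.97, -0.002], [-0.789, 0.197, -0.582]]
cup z [-0.969  0.245 -0.004] o [ 0.5671 -0.1404  0.0338] mouth [ 0.4935 -0.1217  0.0336]
[ 0.53030352 -0.13105795  0.03369827]
togo tool mm [-1.9  1.   2. ]
```

Call:
{"op": "jog_arm", "data": {
  "commands": [
    {"travel": [-0.8,0,0.6],"rot": [0,0,0],"claw": 255},
    {"travel": [-0.8,0,0.6],"rot": [0,0,0],"claw": 255},
    {"travel": [-0.4,0,0.3],"rot": [0,0,0],"claw": 255},
    {"travel": [0,0,0],"rot": [0,0,0],"claw": 255},
    {"travel": [0,0,0],"rot": [0,0,0],"claw": 255}
  ]
}}

```text
time: 9.75
tool_pos: [0.5274, -0.1297, 0.0188]
tcp_rot: [-0.27, -2.178, -0.135]
wrist_force: [2.1, -2.4, 3.6]
width: 0.647
grip_force: 64.8
```

Call:
{"op": "jog_arm", "data": {
  "commands": [
    {"travel": [0,0,0],"rot": [0,0,0],"claw": 60},
    {"travel": [0,0,0],"rot": [0,0,0],"claw": 30},
    {"travel": [0,0,0],"rot": [0,0,0],"claw": 0},
    {"travel": [0,0,0],"rot": [0,0,0],"claw": 0},
    {"travel": [0,0,0],"rot": [0,0,0],"claw": 0}
  ]
}}

```text
time: 10.25
tool_pos: [0.5267, -0.1292, 0.0174]
tcp_rot: [-0.269, -2.177, -0.136]
wrist_force: [0.9, 0.3, -0.0]
width: 0.997
grip_force: 0.0
```

Call:
{"op": "jog_arm", "data": {
  "commands": [
    {"travel": [0,0,-8],"rot": [0,0,0],"claw": 0},
    {"travel": [0,0,-20],"rot": [0,0,0],"claw": 0},
    {"travel": [0,0,-30],"rot": [0,0,0],"claw": 0},
    {"travel": [0,0,-40],"rot": [0,0,0],"claw": 0},
    {"travel": [0,0,0],"rot": [0,0,0],"claw": 0}
  ]
}}

```text
time: 10.75
tool_pos: [0.6091, -0.1499, 0.0783]
tcp_rot: [-0.271, -2.187, -0.135]
wrist_force: [0.0, 0.0, 0.5]
width: 1.001
grip_force: 0.0
```

```bash
python3 - <<'E'
from h import *
st(); snap('wrist','w3'); snap('top','top3')
a=cv2.imread('pics/top3.png')[140:300,220:400]; b=cv2.imread('pics/w3.png')
cv2.imwrite('pics/m3.png',np.hstack([cv2.resize(a,(430,382),interpolation=cv2.INTER_CUBIC),cv2.resize(b,(370,278))[:278,:] if 0 else cv2.copyMakeBorder(cv2.resize(b,(370,278)),0,104,0,0,0)]))
E
```

```text
t 10.75 q [-0.269, 0.935, 1.137, -0.023, 2.011, -1.593] p [ 0.6091 -0.1499  0.0783] F [0.  0.  0.5] w 1.001200567108746 g 0.0
tool axes x,y,z [[-0.571, 0.145, 0.808], [0.243, 0.97, -0.002], [-0.784, 0.195, -0.589]]
```

View pics/m3.png

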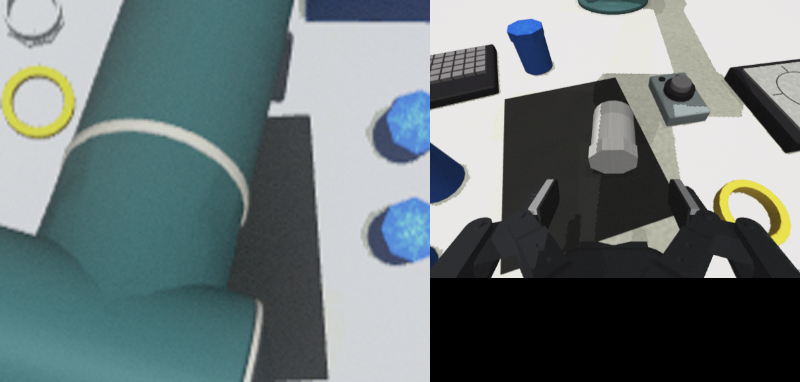

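Inset left is mostly hidden by the arm. The wrist view on the right shows the cup lying steadily on the mat, foot near the gripper, mouth towards the base. Now the second grasp.

Call:
{"op": "jog_arm", "data": {
  "commands": [
    {"travel": [29.7,0,-4],"rot": [0,0,0],"claw": 0},
    {"travel": [29.7,0,-4],"rot": [0,0,0],"claw": 0},
    {"travel": [29.7,0,-4],"rot": [0,0,0],"claw": 0},
    {"travel": [29.7,0,-4],"rot": [0,0,0],"claw": 0},
    {"travel": [29.7,0,-4],"rot": [0,0,0],"claw": 0}
  ]
}}

```text
time: 11.35
tool_pos: [0.5342, -0.1307, 0.2068]
tcp_rot: [-0.269, -2.174, -0.136]
wrist_force: [0.4, -0.7, -0.7]
width: 1.0
grip_force: 0.0
```

Call:
{"op": "jog_arm", "data": {
  "commands": [
    {"travel": [0,0,0],"rot": [0,-7,0],"claw": 0},
    {"travel": [0,0,0],"rot": [0,-7,0],"claw": 0},
    {"travel": [0,0,0],"rot": [0,-7,0],"claw": 0},
    {"travel": [0,0,0],"rot": [0,-7,0],"claw": 0},
    {"travel": [0,0,0],"rot": [0,-7,0],"claw": 0}
  ]
}}

```text
time: 11.85
tool_pos: [0.5351, -0.1309, 0.2061]
tcp_rot: [-0.344, -2.785, -0.056]
wrist_force: [-0.1, -0.7, 0.3]
width: 1.002
grip_force: 0.0
```

Call:
{"op": "jog_arm", "data": {
  "commands": [
    {"travel": [0,0,0],"rot": [0,-7,0],"claw": 0},
    {"travel": [0,0,0],"rot": [0,-7,0],"claw": 0},
    {"travel": [0,0,0],"rot": [0,-7,0],"claw": 0},
    {"travel": [0,0,0],"rot": [0,-7,0],"claw": 0},
    {"travel": [0,0,0],"rot": [0,-7,0],"claw": 0}
  ]
}}

```text
time: 12.35
tool_pos: [0.5347, -0.1308, 0.2057]
tcp_rot: [0.35, 2.848, -0.051]
wrist_force: [0.2, -0.2, -0.0]
width: 0.999
grip_force: 0.0
```

Call:
{"op": "jog_arm", "data": {
  "commands": [
    {"travel": [0,0,0],"rot": [0,-6,0],"claw": 0},
    {"travel": [0,0,0],"rot": [0,-6,0],"claw": 0},
    {"travel": [0,0,0],"rot": [0,0,0],"claw": 0},
    {"travel": [0,0,0],"rot": [0,0,0],"claw": 0},
    {"travel": [0,0,0],"rot": [0,0,0],"claw": 0}
  ]
}}

```text
time: 12.85
tool_pos: [0.5373, -0.1316, 0.2078]
tcp_rot: [0.325, 2.644, -0.083]
wrist_force: [-0.2, -0.3, 0.1]
width: 1.001
grip_force: 0.0
```

```bash
python3 - <<'E'
from h import *
p,M=st(); print('tilt',np.degrees(np.arctan2(-M[2,0],-M[2,2])))
g=np.array([.53,-.131,.034])+.020*M[:,2]
togo(g,p,M); togo(g+[0,0,.05],p,M)
snap('wrist','w4')
for s in (-.038,0,.038):  # cup axis points
    print(proj('w4',np.array([.53,-.131,.031])+s*np.array([-.969,.245,0])))
E
```

```text
t 12.85 q [-0.3, -0.246, 2.237, 0.038, 0.671, -1.65] p [ 0.5373 -0.1316  0.2078] F [-0.2 -0.3  0.1] w 1.0010786084170027 g 0.0
tool axes x,y,z [[-0.861, 0.214, -0.462], [0.243, 0.97, -0.002], [0.448, -0.114, -0.887]]
tilt 27.52537050775069
togo tool mm [ 86.7  -0.8 170.8]
togo tool mm [ 63.6  -0.9 126.4]
[277.82742241 145.25380842]
[277.95038954 111.03736896]
[278.100239    69.34073986]
```

View pics/w4.png

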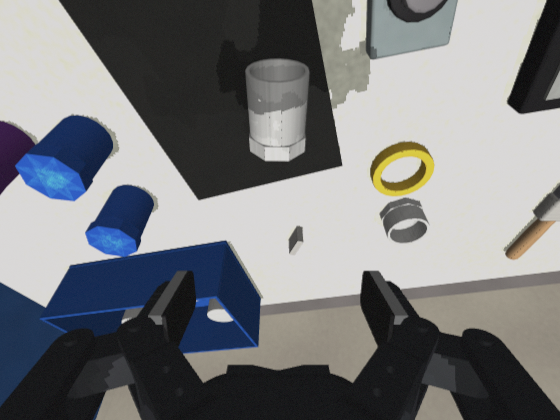

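The cup lies aligned with the fingers, with its mouth at (277,72) and its foot at (277,150), as predicted. I'll descend and grip.

Call:
{"op": "jog_arm", "data": {
  "commands": [
    {"travel": [12.7,-0.2,25.2],"rot": [0,0,0],"claw": 0},
    {"travel": [12.7,-0.2,25.2],"rot": [0,0,0],"claw": 0},
    {"travel": [12.7,-0.2,25.2],"rot": [0,0,0],"claw": 0},
    {"travel": [12.7,0,25.2],"rot": [0,0,0],"claw": 0},
    {"travel": [12.7,0,25.2],"rot": [0,0,0],"claw": 0}
  ]
}}

```text
time: 13.4
tool_pos: [0.54, -0.1332, 0.0657]
tcp_rot: [0.325, 2.643, -0.083]
wrist_force: [0.2, -0.8, 0.4]
width: 0.998
grip_force: 0.0
```

Call:
{"op": "jog_arm", "data": {
  "commands": [
    {"travel": [7.7,0,14.8],"rot": [0,0,0],"claw": 0},
    {"travel": [7.7,0,14.8],"rot": [0,0,0],"claw": 0},
    {"travel": [7.7,0,14.8],"rot": [0,0,0],"claw": 0},
    {"travel": [0,0,0],"rot": [0,0,0],"claw": 0},
    {"travel": [0,0,0],"rot": [0,0,0],"claw": 0}
  ]
}}

```text
time: 13.9
tool_pos: [0.5391, -0.133, 0.0159]
tcp_rot: [0.325, 2.644, -0.082]
wrist_force: [0.1, 0.1, 0.2]
width: 1.001
grip_force: 0.0
```

```bash
python3 - <<'E'
from h import *
p,M=st()
g=np.array([.53,-.131,.034])+.020*M[:,2]
togo(g,p,M)
E
```

```text
t 13.9 q [-0.302, 0.069, 2.384, 0.118, 0.21, -1.738] p [ 0.5391 -0.133   0.0159] F [0.1 0.1 0.2] w 1.0005622643047813 g 0.0
tool axes x,y,z [[-0.861, 0.214, -0.462], [0.243, 0.97, -0.002], [0.447, -0.114, -0.887]]
togo tool mm [-0.1 -0.3 -0.4]
```

Call:
{"op": "jog_arm", "data": {
  "commands": [
    {"travel": [0,0,0],"rot": [0,0,0],"claw": 255},
    {"travel": [0,0,0],"rot": [0,0,0],"claw": 255},
    {"travel": [0,0,0],"rot": [0,0,0],"claw": 255},
    {"travel": [0,0,0],"rot": [0,0,0],"claw": 255},
    {"travel": [0,0,0],"rot": [0,0,0],"claw": 255}
  ],
  "force": 60
}}

```text
time: 14.4
tool_pos: [0.5393, -0.1331, 0.0178]
tcp_rot: [0.324, 2.641, -0.083]
wrist_force: [-2.9, 0.8, 6.3]
width: 0.638
grip_force: 61.8
```

```bash
python3 - <<'E'
from h import *
p,M=st(); np.savez('grip2.npz',p=p,M=M)
E
```

```text
t 14.4 q [-0.302, 0.065, 2.386, 0.118, 0.209, -1.738] p [ 0.5393 -0.1331  0.0178] F [-2.9  0.8  6.3] w 0.6379473525975654 g 61.80420499294996
tool axes x,y,z [[-0.859, 0.214, -0.465], [0.243, 0.97, -0.002], [0.451, -0.115, -0.885]]
```

Call:
{"op": "jog_arm", "data": {
  "commands": [
    {"travel": [0,0,0],"rot": [0,0,0],"claw": 255},
    {"travel": [0,0,0],"rot": [0,0,0],"claw": 255},
    {"travel": [-2.3,0,-4.4],"rot": [0,0,0],"claw": 255},
    {"travel": [-9.2,0,-17.7],"rot": [0,0,0],"claw": 255},
    {"travel": [-9.2,0,-17.7],"rot": [0,0,0],"claw": 255}
  ]
}}

```text
time: 14.9
tool_pos: [0.5365, -0.1322, 0.0603]
tcp_rot: [0.325, 2.647, -0.082]
wrist_force: [0.2, -0.1, -2.0]
width: 0.635
grip_force: 64.2
```

Call:
{"op": "jog_arm", "data": {
  "commands": [
    {"travel": [-10.2,0,-19.5],"rot": [0,0,0],"claw": 255},
    {"travel": [-10.2,0,-19.5],"rot": [0,0,0],"claw": 255},
    {"travel": [-10.2,0,-19.5],"rot": [0,0,0],"claw": 255},
    {"travel": [-10.2,0,-19.5],"rot": [0,0,0],"claw": 255},
    {"travel": [-10.2,0,-19.5],"rot": [0,0,0],"claw": 255}
  ]
}}

```text
time: 15.4
tool_pos: [0.5371, -0.1322, 0.1713]
tcp_rot: [0.325, 2.645, -0.083]
wrist_force: [-0.4, 0.2, -2.7]
width: 0.638
grip_force: 64.2
```

Call:
{"op": "jog_arm", "data": {
  "commands": [
    {"travel": [0,0,0],"rot": [0,6,0],"claw": 255},
    {"travel": [0,0,0],"rot": [0,6,0],"claw": 255},
    {"travel": [0,0,0],"rot": [0,6,0],"claw": 255},
    {"travel": [0,0,0],"rot": [0,6,0],"claw": 255},
    {"travel": [0,0,0],"rot": [0,6,0],"claw": 255}
  ]
}}

```text
time: 15.9
tool_pos: [0.5381, -0.1326, 0.1717]
tcp_rot: [-0.379, -3.072, -0.005]
wrist_force: [0.4, 0.1, -2.5]
width: 0.632
grip_force: 64.1
```

Call:
{"op": "jog_arm", "data": {
  "commands": [
    {"travel": [0,0,0],"rot": [0,6,0],"claw": 255},
    {"travel": [0,0,0],"rot": [0,6,0],"claw": 255},
    {"travel": [0,0,0],"rot": [0,6,0],"claw": 255},
    {"travel": [0,0,0],"rot": [0,6,0],"claw": 255},
    {"travel": [0,0,0],"rot": [0,6,0],"claw": 255}
  ]
}}

```text
time: 16.4
tool_pos: [0.5388, -0.1327, 0.1713]
tcp_rot: [-0.316, -2.556, -0.089]
wrist_force: [0.2, 0.2, -2.3]
width: 0.64
grip_force: 64.2
```

Call:
{"op": "jog_arm", "data": {
  "commands": [
    {"travel": [0,0,0],"rot": [0,6,0],"claw": 255},
    {"travel": [0,0,0],"rot": [0,6,0],"claw": 255},
    {"travel": [0,0,0],"rot": [0,6,0],"claw": 255},
    {"travel": [0,0,0],"rot": [0,6,0],"claw": 255},
    {"travel": [0,0,0],"rot": [0,6,0],"claw": 255}
  ]
}}

```text
time: 16.9
tool_pos: [0.539, -0.1328, 0.1707]
tcp_rot: [-0.253, -2.038, -0.15]
wrist_force: [0.1, -0.0, -2.3]
width: 0.635
grip_force: 64.2
```

```bash
cat >> h.py <<'E'
def cup2(p,M):
    d=np.load('grip2.npz'); a=np.array([-.969,.245,0]); o0=np.array([.53,-.131,.031])-.038*a
    zc=M@d['M'].T@a; o=p+M@d['M'].T@(o0-d['p'])
    print('cup z',zc.round(3),'o',o.round(4)); return o,zc
E
python3 - <<'E'
from h import *
p,M=st(); cup2(p,M)
E
```

```text
t 16.9 q [-0.271, 0.804, 1.273, -0.029, 2.155, -1.596] p [ 0.539  -0.1328  0.1707] F [ 0.1 -0.  -2.3] w 0.6346262163331887 g 64.23430390655994
tool axes x,y,z [[-0.447, 0.114, 0.887], [0.243, 0.97, -0.003], [-0.861, 0.214, -0.461]]
cup z [0.006 0.004 0.999] o [ 0.5516 -0.1363  0.1422]
```

Call:
{"op": "jog_arm", "data": {
  "commands": [
    {"travel": [0,0,0],"rot": [5.2,0,-2.7],"claw": 255},
    {"travel": [0,0,0],"rot": [5.2,0,-2.7],"claw": 255},
    {"travel": [0,0,0],"rot": [5.2,0,-2.7],"claw": 255},
    {"travel": [0,0,0],"rot": [5.2,0,-2.7],"claw": 255},
    {"travel": [0,0,0],"rot": [5.2,0,-2.7],"claw": 255}
  ]
}}

```text
time: 17.4
tool_pos: [0.5389, -0.1325, 0.1703]
tcp_rot: [0.276, -2.038, 0.171]
wrist_force: [-0.0, 0.5, -1.8]
width: 0.638
grip_force: 64.2
```

Call:
{"op": "jog_arm", "data": {
  "commands": [
    {"travel": [0,0,0],"rot": [0,0,0],"claw": 255},
    {"travel": [0,0,0],"rot": [0,0,0],"claw": 255},
    {"travel": [0,0,0],"rot": [0,0,0],"claw": 255},
    {"travel": [0,0,0],"rot": [0,0,0],"claw": 255},
    {"travel": [0,0,0],"rot": [0,0,0],"claw": 255}
  ]
}}

```text
time: 17.9
tool_pos: [0.5382, -0.1334, 0.1707]
tcp_rot: [0.269, -2.037, 0.167]
wrist_force: [-0.3, -0.4, -3.5]
width: 0.635
grip_force: 64.3
```

```bash
python3 - <<'E'
from h import *
p,M=st(); o,zc=cup2(p,M); togo(p+[.515,.188,.142]-o,p,M)
v=np.cross(zc,[0,0,1]); print('fix rot deg tool', np.degrees(M.T@v))
E
```

```text
t 17.9 q [-0.092, 0.759, 1.352, -0.361, 2.066, -1.916] p [ 0.5382 -0.1334  0.1707] F [-0.3 -0.4 -3.5] w 0.6347329212264574 g 64.25315514206886
tool axes x,y,z [[-0.446, -0.118, 0.887], [-0.261, 0.965, -0.003], [-0.856, -0.233, -0.461]]
cup z [0.003 0.006 0.999] o [ 0.5509 -0.1304  0.1422]
togo tool mm [-21.7 316.7 -43.2]
fix rot deg tool [-0.14303727 -0.24052876 -0.2734892 ]
```

Call:
{"op": "jog_arm", "data": {
  "commands": [
    {"travel": [-2.2,31.7,-4.3],"rot": [0,0,0],"claw": 255},
    {"travel": [-2.2,31.7,-4.3],"rot": [0,0,0],"claw": 255},
    {"travel": [-2.2,31.7,-4.3],"rot": [0,0,0],"claw": 255},
    {"travel": [-2.2,31.7,-4.3],"rot": [0,0,0],"claw": 255},
    {"travel": [-2.2,31.7,-4.3],"rot": [0,0,0],"claw": 255}
  ]
}}

```text
time: 18.4
tool_pos: [0.5198, 0.0274, 0.1705]
tcp_rot: [0.269, -2.037, 0.168]
wrist_force: [-0.6, -0.3, -2.8]
width: 0.639
grip_force: 64.3
```

Call:
{"op": "jog_arm", "data": {
  "commands": [
    {"travel": [-2.2,31.7,-4.3],"rot": [0,0,0],"claw": 255},
    {"travel": [-2.2,31.7,-4.3],"rot": [0,0,0],"claw": 255},
    {"travel": [-2.2,31.7,-4.3],"rot": [0,0,0],"claw": 255},
    {"travel": [-2.2,31.7,-4.3],"rot": [0,0,0],"claw": 255},
    {"travel": [-2.2,31.7,-4.3],"rot": [0,0,0],"claw": 255}
  ]
}}

```text
time: 18.9
tool_pos: [0.5016, 0.1867, 0.1702]
tcp_rot: [0.27, -2.037, 0.168]
wrist_force: [0.5, 0.2, -2.6]
width: 0.637
grip_force: 64.2
```

Call:
{"op": "jog_arm", "data": {
  "commands": [
    {"travel": [0,0,0],"rot": [0,0,0],"claw": 255},
    {"travel": [0,0,0],"rot": [0,0,0],"claw": 255},
    {"travel": [0,0,0],"rot": [0,0,0],"claw": 255},
    {"travel": [0,0,0],"rot": [0,0,0],"claw": 255},
    {"travel": [0,0,0],"rot": [0,0,0],"claw": 255}
  ]
}}

```text
time: 19.4
tool_pos: [0.5017, 0.185, 0.1703]
tcp_rot: [0.269, -2.037, 0.167]
wrist_force: [0.5, 0.2, -2.8]
width: 0.638
grip_force: 64.3
```

```bash
python3 - <<'E'
from h import *
p,M=st(); o,zc=cup2(p,M); togo(p+[.515,.188,.05]-o,p,M)
v=np.cross(zc,[0,0,1]); print('fix rot deg tool', np.degrees(M.T@v))
snap('scene','s5')
a=cv2.imread('pics/s5.png')[80:300,340:560]
cv2.imwrite('pics/s5c.png',cv2.resize(a,(600,600),interpolation=cv2.INTER_CUBIC))
E
```

```text
t 19.4 q [0.292, 0.768, 1.337, 0.027, 2.128, -1.541] p [0.5017 0.185  0.1703] F [ 0.5  0.2 -2.8] w 0.6376122924746278 g 64.25125524401665
tool axes x,y,z [[-0.446, -0.118, 0.887], [-0.261, 0.965, -0.003], [-0.856, -0.233, -0.461]]
cup z [0.003 0.006 0.999] o [0.5144 0.1881 0.1418]
togo tool mm [-81.7   0.1  41.9]
fix rot deg tool [-0.14402921 -0.25998627 -0.2754832 ]
```

View pics/s5c.png

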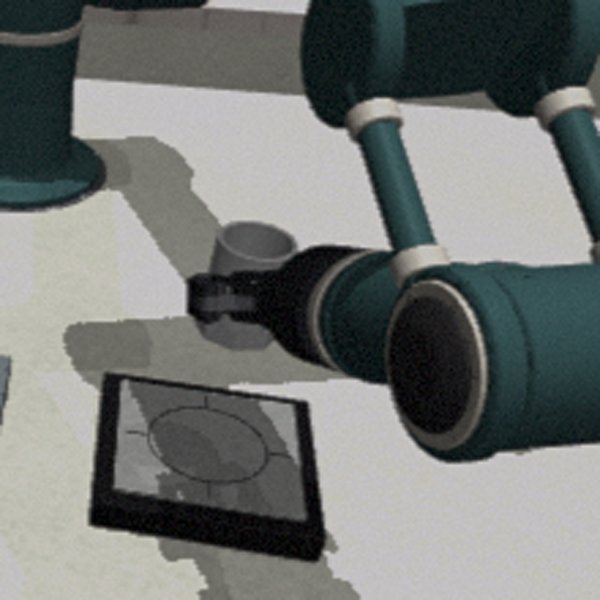

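The cup is mouth-up over the stage. The ring's centre in the scene image is at about (416.6,243).

```bash
python3 - <<'E'
from h import *
print(ray('scene0',416.6,243.2,.03), proj('scene0',[.515,.188,.03]))
E
```

```text
[0.5207889  0.18950992 0.03      ] [415.69356098 241.40532148]
```

Call:
{"op": "jog_arm", "data": {
  "commands": [
    {"travel": [-15,0,7.8],"rot": [0,0,0],"claw": 255},
    {"travel": [-15,0,7.8],"rot": [0,0,0],"claw": 255},
    {"travel": [-15,0,7.8],"rot": [0,0,0],"claw": 255},
    {"travel": [-15,0,7.8],"rot": [0,0,0],"claw": 255},
    {"travel": [-15,0,7.8],"rot": [0,0,0],"claw": 255}
  ]
}}

```text
time: 19.95
tool_pos: [0.501, 0.1857, 0.0835]
tcp_rot: [0.271, -2.035, 0.169]
wrist_force: [0.5, 0.1, -1.9]
width: 0.64
grip_force: 64.3
```

Call:
{"op": "jog_arm", "data": {
  "commands": [
    {"travel": [-7,0,3.6],"rot": [0,0,0],"claw": 255},
    {"travel": [-7,0,3.6],"rot": [0,0,0],"claw": 255},
    {"travel": [-4,0,2.1],"rot": [0,0,0],"claw": 255},
    {"travel": [0,0,0],"rot": [0,0,0],"claw": 255},
    {"travel": [0,0,0],"rot": [0,0,0],"claw": 255}
  ]
}}

```text
time: 20.45
tool_pos: [0.5019, 0.1859, 0.066]
tcp_rot: [0.271, -2.037, 0.168]
wrist_force: [0.1, -0.4, -2.9]
width: 0.643
grip_force: 64.3
```

```bash
python3 - <<'E'
from h import *
p,M=st(); o,zc=cup2(p,M)
togo(p+[.515,.188,.03]-o,p,M)
snap('wrist','w6'); print(proj('w6',o+.076*zc))
E
```

```text
t 20.45 q [0.293, 0.886, 1.346, 0.025, 2.0, -1.545] p [0.5019 0.1859 0.066 ] F [ 0.1 -0.4 -2.9] w 0.6431630374276265 g 64.25537914037704
tool axes x,y,z [[-0.446, -0.119, 0.887], [-0.263, 0.965, -0.003], [-0.855, -0.235, -0.462]]
cup z [0.002 0.006 0.999] o [0.5146 0.189  0.0376]
togo tool mm [-6.8 -1.   3.4]
[278.89838441 237.12779573]
```

View pics/w6.png

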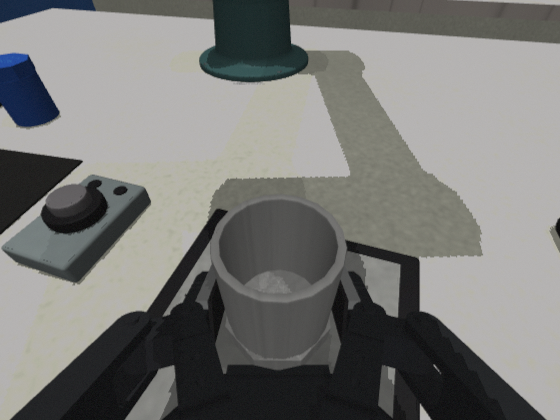

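The cup's mouth is at about (279,250), close to the predicted (279,237). I'll lower it gently onto the glass.

Call:
{"op": "jog_arm", "data": {
  "commands": [
    {"travel": [-2.5,0,-0.5],"rot": [0,0,0],"claw": 255},
    {"travel": [-2,0,1],"rot": [0,0,0],"claw": 255},
    {"travel": [-1,0,0.5],"rot": [0,0,0],"claw": 255},
    {"travel": [0,0,0],"rot": [0,0,0],"claw": 255},
    {"travel": [0,0,0],"rot": [0,0,0],"claw": 255}
  ]
}}

```text
time: 21.0
tool_pos: [0.5031, 0.1862, 0.0601]
tcp_rot: [0.271, -2.036, 0.168]
wrist_force: [0.0, 0.5, -1.9]
width: 0.638
grip_force: 64.3
```

```bash
python3 - <<'E'
from h import *
p,M=st(); o,zc=cup2(p,M)
E
```

```text
t 21.0 q [0.293, 0.896, 1.341, 0.025, 1.995, -1.546] p [0.5031 0.1862 0.0601] F [ 0.   0.5 -1.9] w 0.6376713877401892 g 64.26324963569641
tool axes x,y,z [[-0.445, -0.119, 0.887], [-0.263, 0.965, -0.003], [-0.856, -0.235, -0.461]]
cup z [0.003 0.006 0.999] o [0.5158 0.1893 0.0316]
```

Call:
{"op": "jog_arm", "data": {
  "commands": [
    {"travel": [-0.5,0,0.25],"rot": [0,0,0],"claw": 255},
    {"travel": [-0.5,0,0.25],"rot": [0,0,0],"claw": 255},
    {"travel": [-0.4,0,0.2],"rot": [0,0,0],"claw": 255},
    {"travel": [0,0,0],"rot": [0,0,0],"claw": 255},
    {"travel": [0,0,0],"rot": [0,0,0],"claw": 255}
  ]
}}

```text
time: 21.5
tool_pos: [0.5031, 0.1862, 0.0596]
tcp_rot: [0.271, -2.035, 0.168]
wrist_force: [-1.9, -0.9, 4.7]
width: 0.636
grip_force: 64.5
```

Call:
{"op": "jog_arm", "data": {
  "commands": [
    {"travel": [0,0,0],"rot": [0,0,0],"claw": 60},
    {"travel": [0,0,0],"rot": [0,0,0],"claw": 30},
    {"travel": [0,0,0],"rot": [0,0,0],"claw": 0},
    {"travel": [0,0,0],"rot": [0,0,0],"claw": 0},
    {"travel": [0,0,0],"rot": [0,0,0],"claw": 0}
  ]
}}

```text
time: 22.0
tool_pos: [0.5032, 0.1862, 0.0584]
tcp_rot: [0.271, -2.037, 0.168]
wrist_force: [0.7, 0.2, -0.7]
width: 1.001
grip_force: 0.0
```

Call:
{"op": "jog_arm", "data": {
  "commands": [
    {"travel": [0,0,-8],"rot": [0,0,0],"claw": 0},
    {"travel": [0,0,-20],"rot": [0,0,0],"claw": 0},
    {"travel": [0,0,-30],"rot": [0,0,0],"claw": 0},
    {"travel": [0,0,-40],"rot": [0,0,0],"claw": 0},
    {"travel": [0,0,0],"rot": [0,0,0],"claw": 0}
  ]
}}

```text
time: 22.5
tool_pos: [0.5913, 0.2103, 0.1064]
tcp_rot: [0.272, -2.045, 0.167]
wrist_force: [0.5, 0.1, 0.7]
width: 1.0
grip_force: 0.0
```

```bash
python3 - <<'E'
from h import *
p,M=st(); snap('wrist','w7')
print('ring',proj('w7',[.516,.189,.03]),'mouth',proj('w7',[.516,.189,.106]),'button',proj('w7',[.4627,-.0063,.035]))
print(ray('w1',0,0,0)[:0], [ray('w6',69,202,z).round(4).tolist() for z in (.03,.035,.04)], [ray('scene0',327.5,217,z).round(4).tolist() for z in (.03,.035,.04)],[ray('top0',(334.5)*.7-.5,376.5*.7-.5,z).round(4).tolist() for z in (.03,.035,.04)])
E
```

```text
t 22.5 q [0.291, 0.999, 1.045, 0.025, 2.18, -1.543] p [0.5913 0.2103 0.1064] F [0.5 0.1 0.7] w 1.0004364293189572 g 0.0
tool axes x,y,z [[-0.453, -0.121, 0.883], [-0.263, 0.965, -0.003], [-0.852, -0.233, -0.469]]
ring [277.71012237 244.32243643] mouth [277.49609782 181.25174877] button [127.00728884 170.9935197 ]
[] [[0.4586, -0.0138, 0.03], [0.4622, -0.0074, 0.035], [0.4659, -0.001, 0.04]] [[0.4633, -0.0079, 0.03], [0.47, -0.0076, 0.035], [0.4767, -0.0074, 0.04]] [[0.4629, -0.0059, 0.03], [0.4627, -0.0063, 0.035], [0.4624, -0.0067, 0.04]]
```

View pics/w7.png

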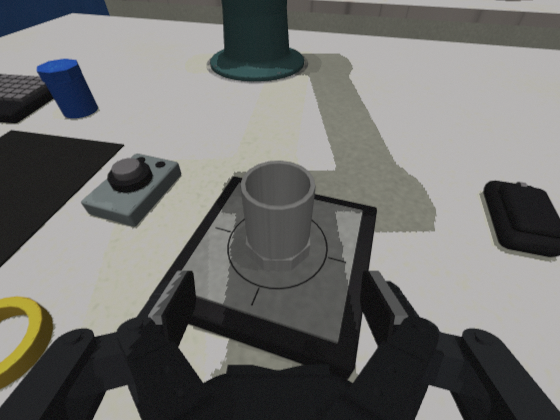

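The cup stands upright and centred in the ring (foot about (278,250)), and the gripper is clear. Next the button, at (128,168) here. I'll close the fingers, rise and point the tool down.

Call:
{"op": "jog_arm", "data": {
  "commands": [
    {"travel": [26.5,0,-14],"rot": [0,0,0],"claw": 0},
    {"travel": [26.5,0,-14],"rot": [0,0,0],"claw": 0},
    {"travel": [26.5,0,-14],"rot": [0,0,0],"claw": 255},
    {"travel": [26.5,0,-14],"rot": [0,0,0],"claw": 255},
    {"travel": [26.5,0,-14],"rot": [0,0,0],"claw": 255}
  ]
}}

```text
time: 23.05
tool_pos: [0.5869, 0.2096, 0.2539]
tcp_rot: [0.271, -2.034, 0.169]
wrist_force: [0.5, 0.5, -0.3]
width: 0.514
grip_force: 0.0
```

Call:
{"op": "jog_arm", "data": {
  "commands": [
    {"travel": [0,0,0],"rot": [0,-6.9,0],"claw": 255},
    {"travel": [0,0,0],"rot": [0,-6.9,0],"claw": 255},
    {"travel": [0,0,0],"rot": [0,-6.9,0],"claw": 255},
    {"travel": [0,0,0],"rot": [0,-6.9,0],"claw": 255},
    {"travel": [0,0,0],"rot": [0,-6.9,0],"claw": 255}
  ]
}}

```text
time: 23.55
tool_pos: [0.5872, 0.2097, 0.2531]
tcp_rot: [0.352, -2.636, 0.091]
wrist_force: [0.1, 0.2, -0.0]
width: 0.001
grip_force: 0.0
```

Call:
{"op": "jog_arm", "data": {
  "commands": [
    {"travel": [0,0,0],"rot": [0,-6.9,0],"claw": 255},
    {"travel": [0,0,0],"rot": [0,-6.9,0],"claw": 255},
    {"travel": [0,0,0],"rot": [0,-6.9,0],"claw": 255},
    {"travel": [0,0,0],"rot": [0,-6.9,0],"claw": 255},
    {"travel": [0,0,0],"rot": [0,0,0],"claw": 255}
  ]
}}

```text
time: 24.05
tool_pos: [0.583, 0.2086, 0.2525]
tcp_rot: [0.416, -3.104, 0.006]
wrist_force: [-0.8, -0.1, 0.4]
width: 0.003
grip_force: 0.0
```

```bash
python3 - <<'E'
from h import *
p,M=st(); togo([.4627,-.0065,.24],p,M); togo([.4627,-.0065,.06],p,M)
E
```

```text
t 24.05 q [0.305, 0.154, 1.697, -0.002, 1.301, -1.532] p [0.583  0.2086 0.2525] F [-0.8 -0.1  0.4] w 0.0028989548511321127 g 0.0
tool axes x,y,z [[-0.965, -0.263, 0.01], [-0.263, 0.965, -0.003], [-0.009, -0.005, -1.0]]
togo tool mm [ 172.6 -175.8   14.7]
togo tool mm [ 170.8 -175.3  194.7]
```

Call:
{"op": "jog_arm", "data": {
  "commands": [
    {"travel": [34.3,-35.1,0],"rot": [0,0,0],"claw": 255},
    {"travel": [34.3,-35.1,0],"rot": [0,0,0],"claw": 255},
    {"travel": [34.3,-35.1,0],"rot": [0,0,0],"claw": 255},
    {"travel": [34.3,-35.1,0],"rot": [0,0,0],"claw": 255},
    {"travel": [34.3,-35.1,0],"rot": [0,0,0],"claw": 255}
  ]
}}

```text
time: 24.55
tool_pos: [0.4674, -0.0059, 0.2549]
tcp_rot: [0.417, -3.103, 0.005]
wrist_force: [0.4, -1.2, 0.6]
width: 0.002
grip_force: 0.0
```

Call:
{"op": "jog_arm", "data": {
  "commands": [
    {"travel": [0,0,38],"rot": [0,0,0],"claw": 255},
    {"travel": [0,0,38],"rot": [0,0,0],"claw": 255},
    {"travel": [0,0,38],"rot": [0,0,0],"claw": 255},
    {"travel": [0,0,38],"rot": [0,0,0],"claw": 255},
    {"travel": [0,0,38],"rot": [0,0,0],"claw": 255}
  ]
}}

```text
time: 25.05
tool_pos: [0.4672, -0.0056, 0.0637]
tcp_rot: [0.415, -3.104, 0.005]
wrist_force: [1.2, -0.9, -1.0]
width: -0.0
grip_force: 0.0
```

```bash
python3 - <<'E'
from h import *
p,M=st(); togo([.4627,-.0065,.035],p,M)
E
```

```text
t 25.05 q [-0.062, 0.051, 2.188, -0.006, 0.912, -1.894] p [ 0.4672 -0.0056  0.0637] F [ 1.2 -0.9 -1. ] w -0.0004394098968390917 g 0.0
tool axes x,y,z [[-0.965, -0.263, 0.01], [-0.263, 0.965, -0.002], [-0.009, -0.004, -1.0]]
togo tool mm [ 4.3  0.4 28.7]
```

Call:
{"op": "jog_arm", "data": {
  "commands": [
    {"travel": [3.5,0,10],"rot": [0,0,0],"claw": 255},
    {"travel": [0,0,8],"rot": [0,0,0],"claw": 255},
    {"travel": [0,0,4],"rot": [0,0,0],"claw": 255},
    {"travel": [0,0,2],"rot": [0,0,0],"claw": 255},
    {"travel": [0,0,2],"rot": [0,0,0],"claw": 255}
  ]
}}

```text
time: 25.55
tool_pos: [0.4652, -0.0065, 0.041]
tcp_rot: [0.416, -3.109, 0.007]
wrist_force: [-2.2, -0.4, 2.2]
width: 0.002
grip_force: 1.2
```

Call:
{"op": "jog_arm", "data": {
  "commands": [
    {"travel": [0,0,1],"rot": [0,0,0],"claw": 255},
    {"travel": [0,0,1],"rot": [0,0,0],"claw": 255},
    {"travel": [0,0,1],"rot": [0,0,0],"claw": 255},
    {"travel": [0,0,0],"rot": [0,0,0],"claw": 255},
    {"travel": [0,0,0],"rot": [0,0,0],"claw": 255}
  ]
}}

```text
time: 26.05
tool_pos: [0.4652, -0.0065, 0.0379]
tcp_rot: [0.416, -3.109, 0.006]
wrist_force: [-2.6, 0.2, 9.0]
width: -0.002
grip_force: 4.5
```

Call:
{"op": "jog_arm", "data": {
  "commands": [
    {"travel": [0,0,1],"rot": [0,0,0],"claw": 255},
    {"travel": [0,0,1],"rot": [0,0,0],"claw": 255},
    {"travel": [0,0,0],"rot": [0,0,0],"claw": 255},
    {"travel": [0,0,0],"rot": [0,0,0],"claw": 255},
    {"travel": [0,0,0],"rot": [0,0,0],"claw": 255}
  ]
}}

```text
time: 26.55
tool_pos: [0.4654, -0.0065, 0.0376]
tcp_rot: [0.416, -3.109, 0.006]
wrist_force: [-7.7, 1.6, 22.9]
width: -0.002
grip_force: 11.7
```

Call:
{"op": "jog_arm", "data": {
  "commands": [
    {"travel": [0,0,-5],"rot": [0,0,0],"claw": 255},
    {"travel": [0,0,-10],"rot": [0,0,0],"claw": 255},
    {"travel": [0,0,-35],"rot": [0,0,0],"claw": 255},
    {"travel": [0,0,-45],"rot": [0,0,0],"claw": 255},
    {"travel": [0,0,-45],"rot": [0,0,0],"claw": 255}
  ]
}}

```text
time: 27.05
tool_pos: [0.4635, -0.0057, 0.1752]
tcp_rot: [0.416, -3.104, 0.005]
wrist_force: [1.0, -0.1, 1.1]
width: 0.001
grip_force: 0.0
```

Call:
{"op": "jog_arm", "data": {
  "commands": [
    {"travel": [0,0,0],"rot": [0,0,0],"claw": 255},
    {"travel": [0,0,0],"rot": [0,0,0],"claw": 255},
    {"travel": [0,0,0],"rot": [0,0,0],"claw": 255},
    {"travel": [0,0,0],"rot": [0,0,0],"claw": 255},
    {"travel": [0,0,0],"rot": [0,0,0],"claw": 255}
  ]
}}

```text
time: 27.55
tool_pos: [0.4634, -0.0058, 0.1726]
tcp_rot: [0.415, -3.103, 0.005]
wrist_force: [-0.3, 0.3, -0.6]
width: 0.0
grip_force: 0.0
```

```bash
python3 - <<'E'
from h import *
st(); snap('wrist','w9'); a=cv2.imread('pics/w9.png'); snap('scene','s9'); b=cv2.imread('pics/s9.png')
cv2.imwrite('pics/m9.png',np.hstack([cv2.resize(a,(400,300)),cv2.resize(b[150:390,250:560],(388,300))]))
E
```

```text
t 27.55 q [-0.062, -0.09, 2.099, -0.005, 1.142, -1.897] p [ 0.4634 -0.0058  0.1726] F [-0.3  0.3 -0.6] w 6.59583388615093e-05 g 0.0
tool axes x,y,z [[-0.965, -0.263, 0.011], [-0.263, 0.965, -0.002], [-0.01, -0.004, -1.0]]
```

View pics/m9.png

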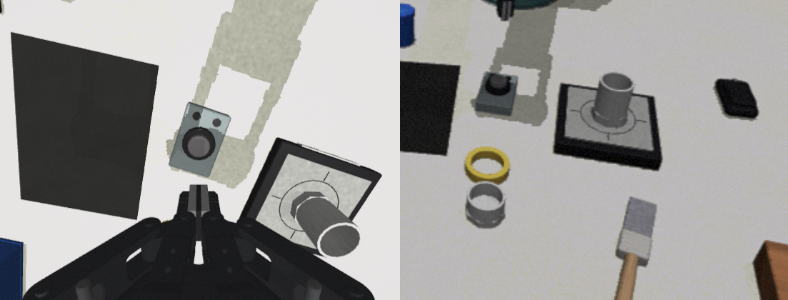

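The cup stands upright inside the ring, the button is up at (199,146) in the wrist half, and the bystanders are in place. I'll check that the press point was on the button before handing in.

```bash
python3 - <<'E'
from h import *
print([ray('w9',279,204.4,z).round(4).tolist() for z in (.036,.0436)])
E
```

```text
[[0.462, -0.0056, 0.036], [0.4598, -0.0062, 0.0436]]
```

```bash
python3 -c "
from workcell import workorder
print(workorder.finish_job())"
```

```text
the job is handed in; nothing more can be done
None
```

The cup was turned over, stood mouth-up in the ring and released; the button was then pressed until it stopped moving and let up, and the job was handed in at about 27.6 s (no verdict was returned).

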